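Shut and latch the instrument case

ROBOT

A 6-joint arm with a two-finger parallel gripper is mounted at the origin on the work surface. World frame = base frame: x ahead of the robot, y to its left, z up, the work surface at z = 0. Lengths are in m, angles in degrees, forces in N, time in s.
With the tool pointing down it reaches from about 0.35 to 0.875 m from the base axis. Payload 4.2 kg.
Tool frame: the origin (TCP) lies at the very end of the fingers, on their centre line; the grasp point (between the pads) lies 19 mm behind it; z points along the fingers, y is the line along which they close (so a half turn about z gives the same grasp; the last joint's range is limited). The gripper opens to 87 mm and grips with 3 to 60 N. Pads are 19 mm wide; open, the fingers measure 117 mm over their backs; the gripper's body (75 mm by 190 mm) begins 51 mm behind the grasp point.
Start: joints at [-59.725, 22.042, 0.453, 0, -68.411, -14.817], TCP at [0.167, -0.602, 0.188] pointing down, gripper open.
Joint ranges: [-179.83, 179.83], [-69.29, 118.12], [-61.27, 80.66], [-181.25, 117.63], [-171.15, -9.14], [-177.46, 177.46]. Speed limits (degrees/s): [159.86, 159.86, 180, 180, 180, 180].

INTERFACE

Orientations are given as a 3x3 rotation matrix whose columns are the frame's x, y, z axes.
In Python, from station import monitor, cams, ticket gives the robot as it stands.
- The arm moves only by the tool drive_tool, never from a script. Its argument "moves" is a list of rows, each an object with "delta_pos": the shift along the tool's x, y, z in mm, a list of three; "turn": the turn about the tool's z in rad; "claw": the opening, from 0 (shut) to 1 (fully open). A call has 1 to 12 rows; each row shifts and turns the commanded pose from where the row before left it, along the tool's axes as they then stand; what a row does not reach is not made up. A row lasts 1/8 s, in which the tool goes at most 62.5 mm and 10.7 degrees, less where a joint would pass 70% of its speed; a pose out of reach is approached as far as the arm can. A call is refused whole if a number of a shift passes 62.5 or a number of a turn 0.188, either way. A call with a gripper value outside its range is refused whole. The fingers move at their own pace and stop on an object; the grip force is fixed at half the most. Time passes only in rows, so rows that do not move let the fingers close. It gives the time, the measured TCP pose, the force, the opening and the grip force at its end, in the units of the state.
- monitor.sense(): the state, without advancing time (a new reading comes with each control period).
- cams.capture(name): name is "scene" or "top" or "wrist"; returns a dict with "color" (420x560x3 uint8, red, green, blue), "range_z" (420x560 float32, m along the optical axis (not along the pixel's ray), 0 where there is no reading), "vertical_fov" (degrees; the focal length in pixels is half the picture's height over the tangent of half this angle, whatever the lens; pixels are square), "cx", "cy" (the principal point, pixels), "extrinsics" (4x4, takes a point from camera to world coordinates). Camera axes: x right, y down, z forward; pixel columns grow to the right and rows downward; lengths in m; the calibration is good to about 2 mm. A picture is of the moment at which its call begins.
- ticket.finish_job(): hands the job in; it is judged then, once.
The state is a dict: "time_s": time; "joints": joint angles; "joint_velocities": joint speeds; "effort": joint torques, N m; "tcp_pos": TCP position; "ee_rot": TCP orientation; "wrist_force": force on the tool from outside, world axes, zero at the start; "moment": the same for the moment, N m; "gripper_width": opening from 0.0 (shut) to 1.0 (fully open); "gripper_force": force on a finger pad.
Only numpy, scipy, OpenCV 4.12 (cv2) and the standard library are available. Lean on these libraries where they do the work, as an engineer would, in place of code of your own. Each camera call takes 0.05 s, during which the arm holds its last target. There are 200 camera calls.

TASK

Close up the open olive instrument case by pushing with the fingertips, gripping nothing: ease its lid down until it is fully shut, without slamming it, and only then push the latch lever by its red peg all the way round until its arm points straight in over the lid. Push gently; do not pick up or shift the copper block in the case or anything else on the bench.

Things in the scene. Friction and masses are not known exactly. Their poses are not given: they have to be found in the camera images.
- case: Battered olive steel instrument case, 180 mm (its x) by 250 mm (its y), walls 70 mm high, fixed to the bench. Origin: centre of its underside; its x axis points from the front wall (latch side) to the hinge wall, z up. Turned about a quarter turn: the hinge wall is on the robot's left (+y) and the latch wall on its right.
- lid (a joint): Lid of the case, angle in rad: 0 fully shut, grows as it opens, 1.57 upright, stop at 1.75. The stiff hinge holds it wherever it is left; it takes 2 to 7 N at the front edge to move.
- lid_hinge (a point): Middle of the hinge line, along the top of the hinge wall (90 mm along case x from the origin, 70 mm high). The hinge line runs along the case's y axis. The lid is a shallow shell 22 mm thick, 180 mm from hinge to front edge and 250 mm wide; the hinge line is at its lower (inner) face, so its outer face lies 22 mm off the plane through the hinge.
- lid_edge (a point): Middle of the lid's front edge, on its outer face (180 mm from the hinge, 22 mm off the hinge plane); moves with the lid. Shut, its top is 92 mm above the bench; upright, its edge is 250 mm above the bench.
- latch (a joint): Lever latch on the front wall, turning flat about a vertical pivot; angle in rad: 0 when the arm lies parallel to the front wall (pointing along case +y), negative when it points outward away from the case, 1.57 (its stop) when it points along case +x straight over the shut lid. Growing values turn clockwise seen from above. Needs about 2 N at the peg; stays where left.
- latch_pivot (a point): Pivot of the latch arm, at case x -110 mm, y -40 mm, 99 mm above the bench. Arm 16 mm wide, 75 mm long, from 95 to 103 mm above the bench.
- latch_peg (a point): Top of the upright red peg (14 mm in diameter) near the end of the latch arm, 70 mm from the pivot; its top is 130 mm above the bench and it rises 27 mm above the arm.
- copper: Polished copper cold-finger block, 50 x 50 x 30 mm with a 22 mm stub on top (45 mm in all), lying loose in a foam recess inside the case, below its rim; origin at the centre of its underside.
- flange: Bystander: black viewport flange, disc 114 mm in diameter, 20 mm thick, glass window in the middle, lying flat; origin at the centre of its underside.
- connector: Bystander: silver round fibre connector body, 30 mm in diameter, 55 mm tall, standing upright; origin at the centre of its underside.
- lens_mount: Bystander: blue lens mount, 60 x 45 mm foot, 66 mm tall; origin at the centre of its underside.
- post: Bystander: silver optical post, 32 mm foot, 76 mm tall, standing upright; origin at the centre of its underside.
- wrench: Bystander: steel wrench, 150 mm long, lying flat (origin at the underside of its middle).
Mind the look-alikes: they are no part of the job. What is meant by the copper is not purple, and is the larger of those in its own colour.

How it is judged (in metres and radians):
On the way, in this order (a step that is already met when the one before it is completed fails the run):
1. the lid is fully shut while the latch is still open (value of joint lid below 0.03 rad and value of joint latch below 0.4 rad), for 0.2 s.
2. the latch arm points straight in over the lid, lid still shut (value of joint latch above 1.45 rad and value of joint lid below 0.03 rad), for 0.2 s.
At the end, for the whole second after the job is handed in: Lid within 0.03 rad (5 mm at its edge) of shut, latch turned past 1.45 rad (stop at 1.57), copper block and all bystanders within 15 mm of where they began and at rest (all of step 2 and distance of each of copper, flange, connector, lens_mount, post, wrench from where it was at the start of the episode below 0.015 m and linear speed of each of copper, flange, connector, lens_mount, post, wrench below 0.03 m/s); the robot touches nothing.
It fails at once if the lid is slammed (moves faster than 3 rad/s) (velocity of joint lid below -3 rad/s).
It fails at once if the latch is pushed over (past 0.4 rad) while the lid is not shut (value of joint latch above 0.4 rad and value of joint lid above 0.1 rad).
It fails at once if the lid is pushed with more than 70 N, or the latch pushed or squeezed with more than 35 N (contact force between the fingers and lid above 70 N or contact force between the fingers and latch above 35 N).
It fails at once if the copper block or a bystander is lifted, carried or shifted by more than 15 mm (distance of any of copper, flange, connector, lens_mount, post, wrench from where it was at the start of the episode above 0.015 m).
It fails at once if a standing bystander is tipped (angle between any of connector, lens_mount, post's own z axis and vertical above 0.4 rad).
It also fails if it takes over 50 s, if anything falls off the work surface, if the arm or the gripper's body presses on something with over 40 N, if the wrist force passes 120 N, or if a joint passes its speed limit or range.

## Working session

There is one attempt and no reset: what is moved stays moved. The work goes in short steps, Python scripts to look and compute and a tool call to move; the robot and the scene stay as the last step left them, time stands still between calls to the robot, and variables do not carry over. Pictures are saved under pics/ and viewed, at most 10 in all, crops included, and the job is handed in when it is done.

Besides the shell and the picture viewer there is one more tool, called after ">>>" in YAML: its name, and indented under it one key for each argument. drive_tool: Moves the arm, as the interface text tells. Its arguments: {"type":"object","properties":{"moves":{"type":"array","items":{"type":"object","properties":{"delta_pos":{"type":"array","items":{"type":"number"}},"turn":{"type":"number"},"claw":{"type":"number"}}}}},"required":["moves"]}

```bash
mkdir -p pics; cat > h.py <<'E'
import numpy as np, cv2
from station import monitor, cams, ticket
def cap(n,save=None):
    c=cams.capture(n)
    if save: cv2.imwrite('pics/'+save,c['color'][:,:,::-1])
    h,w=c['range_z'].shape; f=h/2/np.tan(np.radians(c['vertical_fov'])/2)
    u,v=np.meshgrid(np.arange(w),np.arange(h)); z=c['range_z']
    P=np.stack([(u-c['cx'])/f*z,(v-c['cy'])/f*z,z],-1)
    E=np.array(c['extrinsics']); c['W']=P@E[:3,:3].T+E[:3,3]; c['f']=f; c['E']=E
    c['hsv']=cv2.cvtColor(c['color'],cv2.COLOR_RGB2HSV)
    return c
E
python3 - <<'E'
from h import *
for n in('top','scene'):
    c=cap(n,n+'0.png'); np.savez(n+'0.npz',W=c['W'],hsv=c['hsv'],color=c['color'],z=c['range_z'])
    h=c['hsv']; m=((h[...,0]<6)|(h[...,0]>174))&(h[...,1]>150)&(h[...,2]>80)
    k,l,s,cen=cv2.connectedComponentsWithStats(m.astype(np.uint8))
    for i in range(1,k):
        if s[i,4]>15: 
            p=c['W'][(l==i)&(c['range_z']>0)]; print(n,s[i],cen[i].round(),np.median(p,0).round(3),p[:,2].max().round(3))
s=monitor.sense(); print(s['tcp_pos'],s['ee_rot'],s['wrist_force'])
E
```

```text
top [279 144   5   6  20] [281. 147.] [0.681 0.008 0.131] 0.135
scene [251 242   8  14  84] [255. 248.] [0.687 0.006 0.122] 0.134
[ 0.16642873 -0.60179293  0.18745793] [[-9.63873931e-01 -2.66358086e-01 -6.43640331e-04]
 [-2.66358839e-01  9.63872067e-01  1.89913638e-03]
 [ 1.14536606e-04  2.00196734e-03 -9.99997990e-01]] [ 0.24697295  0.12983758 -0.34996947]
```

View pics/top0.png

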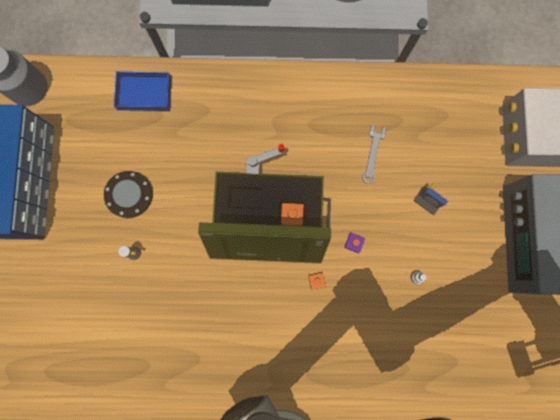

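View pics/scene0.png

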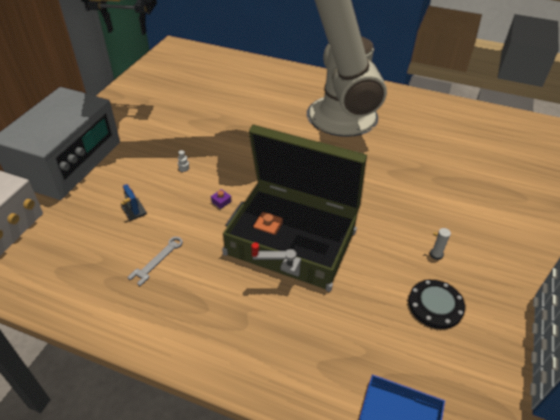

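The top picture shows the case centred near (268,215), its lid standing open at the lower side (265,245) and the latch with its red peg at (281,147). The copper candidates are the large orange block in the case (292,213), the small orange block (317,281) and the purple one (355,243). I'll fit the case geometry and bystander positions next.

```bash
python3 - <<'E'
import numpy as np,cv2
d=np.load('top0.npz');W=d['W'];h=d['hsv']
for n,(u,v) in dict(peg=(281,147),pivot=(252,162),flange=(128,194),conn_a=(124,252),lens=(432,198),post=(418,277),wrench=(373,155),smallor=(317,281),purple=(355,243),cop=(292,213),base=(265,410)).items(): print(n,W[v,u].round(3))
for n in('top','scene'):
    d=np.load(n+'0.npz');W=d['W'];h=d['hsv']
    m=(h[...,0]>22)&(h[...,0]<45)&(h[...,1]>90)&(h[...,2]<110)&(d['z']>0)&(W[...,2]>0.04)&(W[...,2]<.3)&(np.hypot(W[...,0]-.66,W[...,1]-.1)<.3)
    p=W[m];print(n,len(p),p.min(0).round(3),p.max(0).round(3))
    # lid top edge points & rim points
    for lo,hi in((.06,.075),(.22,.3)):
        q=p[(p[:,2]>lo)&(p[:,2]<hi)]
        if len(q)>5: r=cv2.minAreaRect(q[:,:2].astype(np.float32)); print(lo,len(q),r,q.min(0).round(3),q.max(0).round(3)); print(cv2.boxPoints(r).round(3).tolist())
d=np.load('top0.npz');b=cv2.resize(d['color'][120:300,180:350],None,fx=4,fy=3.3,interpolation=cv2.INTER_CUBIC)[:,:,::-1]
cv2.imwrite('pics/crop.png',cv2.convertScaleAbs(b,alpha=1.8))
E
```

```text
peg [0.681 0.008 0.132]
pivot [0.653 0.072 0.104]
flange [0.59  0.368 0.023]
conn_a [0.449 0.351 0.079]
lens [ 0.586 -0.346  0.06 ]
post [ 0.404 -0.313  0.041]
wrench [ 0.7  -0.22  0.01]
smallor [ 0.392 -0.081  0.033]
purple [ 0.481 -0.17   0.032]
cop [ 0.545 -0.02   0.063]
base [0.15  0.031 0.199]
top 4276 [ 0.435 -0.089  0.041] [0.637 0.161 0.254]
0.06 318 ((0.5762144327163696, 0.03355223685503006), (0.24863556027412415, 0.11855585128068924), 88.1756362915039) [ 0.513 -0.089  0.06 ] [0.637 0.159 0.075]
[[0.5130000114440918, -0.08900000154972076], [0.6320000290870667, -0.09300000220537186], [0.6389999985694885, 0.15600000321865082], [0.5210000276565552, 0.1599999964237213]]
0.22 2004 ((0.480773389339447, 0.03731090575456619), (0.24721689522266388, 0.02964833565056324), 88.45760345458984) [ 0.464 -0.086  0.22 ] [0.497 0.161 0.254]
[[0.46299999952316284, -0.0860000029206276], [0.492000013589859, -0.08699999749660492], [0.49900001287460327, 0.1599999964237213], [0.4690000116825104, 0.16099999845027924]]
scene 2928 [ 0.447 -0.093  0.04 ] [0.643 0.16  0.252]
0.06 975 ((0.5437580943107605, 0.03343925625085831), (0.24886365234851837, 0.18930689990520477), 88.32588195800781) [ 0.447 -0.093  0.06 ] [0.641 0.159 0.075]
[[0.44600000977516174, -0.08799999952316284], [0.6349999904632568, -0.09399999678134918], [0.6420000195503235, 0.1550000011920929], [0.453000009059906, 0.16099999845027924]]
0.22 1100 ((0.4860383868217468, 0.0353071391582489), (0.24793000519275665, 0.025595538318157196), 88.53520202636719) [ 0.472 -0.089  0.221] [0.502 0.159 0.252]
[[0.4699999988079071, -0.08799999952316284], [0.4959999918937683, -0.08900000154972076], [0.5019999742507935, 0.1589999943971634], [0.47600001096725464, 0.1599999964237213]]
```

View pics/crop.png

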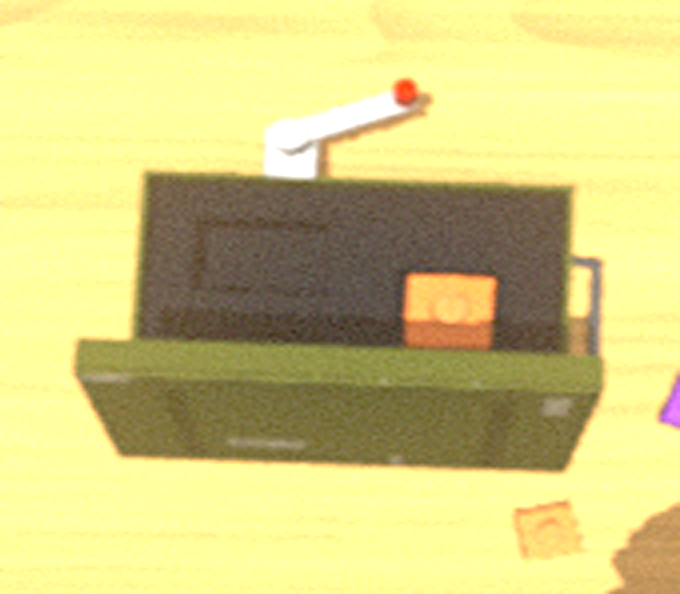

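The crop shows the hinge side at the lower edge (nearest the robot) and the latch at the far side, with its peg at (404,92). The large orange block in the case is the copper block. This orientation contradicts the text, which puts the hinge at +y, so I'll check the camera frame against the robot frame before moving.

```bash
python3 - <<'E'
from h import *
c={n:cap(n,'w0.png' if n=='wrist' else None) for n in('top','scene','wrist')}
s=monitor.sense(); R=np.array(s['ee_rot']);t=np.array(s['tcp_pos'])
for n in('top','scene','wrist'):
    k=c[n]; E=k['E']
    def pr(p): q=E[:3,:3].T@(np.array(p)-E[:3,3]); return (q[:2]/q[2]*k['f']+[k['cx'],k['cy']]).round(0),q[2].round(3)
    print(n,'cam',E[:3,3].round(3),'axis',E[:3,2].round(3),'xax',E[:3,0].round(3),'tcp',pr(t),'origin',pr([0,0,0]))
W=c['scene']['W']; print('scene base',[W[v,u].round(3) for u,v in((343,112),(343,125),(362,90),(310,112),(376,112),(105,8),(125,15))])
E=c['wrist']['E'];print('cam in tool',(R.T@(E[:3,3]-t)).round(3),(R.T@E[:3,:3]).round(2).tolist())
W=c['wrist']['W'];print('wrist W z centre',W[210,280].round(3),W[50,50].round(3),W[400,500].round(3))
E
```

```text
top cam [0.391 0.017 1.129] axis [ 0.146 -0.018 -0.989] xax [ 0.014 -1.     0.02 ] tcp (array([593., 402.]), np.float64(0.909)) origin (array([279., 456.]), np.float64(1.06))
scene cam [1.262 0.266 0.86 ] axis [-0.655 -0.247 -0.714] xax [-0.366  0.93   0.015] tcp (array([130.,  43.]), np.float64(1.412)) origin (array([342., 115.]), np.float64(1.507))
wrist cam [ 0.085 -0.624  0.384] axis [ 0.294  0.084 -0.952] xax [-0.267  0.964  0.002] tcp (array([277., 241.]), np.float64(0.212)) origin (array([792., 180.]), np.float64(0.393))
scene base [array([0.057, 0.013, 0.049]), array([0.075, 0.022, 0.017]), array([0.152, 0.074, 0.189]), array([ 0.043, -0.09 ,  0.013]), array([-0.053,  0.092,  0.001]), array([ 0.182, -0.648,  0.287]), array([-0.623, -1.222, -0.155])]
cam in tool [ 0.084  0.001 -0.196] [[0.0, -0.95, -0.31], [1.0, 0.0, 0.0], [-0.0, -0.31, 0.95]]
wrist W z centre [ 0.203 -0.589 -0.001] [ 0.108 -1.224 -0.532] [ 0.13  -0.563  0.331]
```

View pics/w0.png

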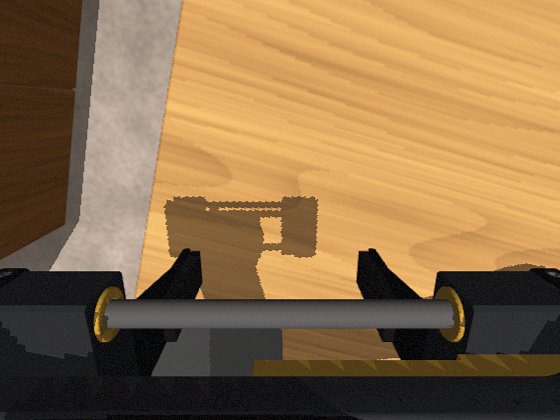

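The camera and robot frames agree, and the wrist view shows only bare bench with the gripper shadow. So the images win: the case x axis points to world -x, with the hinge near x≈0.455 and the latch at x≈0.655. The pivot, peg and latch direction all fit this. First I'll raise the tool, align it and close the fingers.

>>> drive_tool:
  moves:
    - {"delta_pos":[0,0,-54],"turn":0.1,"claw":0}
    - {"delta_pos":[0,0,-54],"turn":0.1,"claw":0}
    - {"delta_pos":[0,0,-54],"turn":0.09,"claw":0}
    - {"delta_pos":[-40,0,0],"turn":0,"claw":0}
    - {"delta_pos":[-40,0,0],"turn":0,"claw":0}
    - {"delta_pos":[-40,0,0],"turn":0,"claw":0}
    - {"delta_pos":[-40,0,0],"turn":0,"claw":0}
    - {"delta_pos":[-40,0,0],"turn":0,"claw":0}
    - {"delta_pos":[-40,0,0],"turn":0,"claw":0}
    - {"delta_pos":[0,0,0],"turn":0,"claw":0}

```text
time_s: 1.5
tcp_pos: [0.4094, -0.6065, 0.3476]
ee_rot: [[-1.0, 0.017, -0.002], [0.017, 1.0, 0.003], [0.002, 0.003, -1.0]]
wrist_force: [-0.5, -1.0, -0.4]
gripper_width: 0.017
gripper_force: 0.0
```

>>> drive_tool:
  moves:
    - {"delta_pos":[0,40,0],"claw":0}
    - {"delta_pos":[0,60,0],"claw":0}
    - {"delta_pos":[0,60,0],"claw":0}
    - {"delta_pos":[0,60,0],"claw":0}
    - {"delta_pos":[0,60,0],"claw":0}
    - {"delta_pos":[0,60,0],"claw":0}
    - {"delta_pos":[0,60,0],"claw":0}
    - {"delta_pos":[0,60,0],"claw":0}
    - {"delta_pos":[0,60,0],"claw":0}
    - {"delta_pos":[0,60,0],"claw":0}
    - {"delta_pos":[0,60,0],"claw":0}
    - {"delta_pos":[0,0,0],"claw":0}

```text
invalid input
```

>>> drive_tool:
  moves:
    - {"delta_pos":[0,40,0],"turn":0,"claw":0}
    - {"delta_pos":[0,60,0],"turn":0,"claw":0}
    - {"delta_pos":[0,60,0],"turn":0,"claw":0}
    - {"delta_pos":[0,60,0],"turn":0,"claw":0}
    - {"delta_pos":[0,60,0],"turn":0,"claw":0}
    - {"delta_pos":[0,60,0],"turn":0,"claw":0}
    - {"delta_pos":[0,60,0],"turn":0,"claw":0}
    - {"delta_pos":[0,60,0],"turn":0,"claw":0}
    - {"delta_pos":[0,60,0],"turn":0,"claw":0}
    - {"delta_pos":[0,60,0],"turn":0,"claw":0}
    - {"delta_pos":[0,60,0],"turn":0,"claw":0}
    - {"delta_pos":[0,0,0],"turn":0,"claw":0}

```text
time_s: 3.0
tcp_pos: [0.4188, 0.0352, 0.3505]
ee_rot: [[-1.0, 0.014, 0.0], [0.014, 1.0, 0.0], [-0.0, 0.001, -1.0]]
wrist_force: [-0.4, -1.0, -0.9]
gripper_width: -0.001
gripper_force: 0.0
```

>>> drive_tool:
  moves:
    - {"delta_pos":[0,0,0],"turn":0,"claw":0}
    - {"delta_pos":[0,0,40],"turn":0,"claw":0}
    - {"delta_pos":[0,0,40],"turn":0,"claw":0}
    - {"delta_pos":[0,0,36],"turn":0,"claw":0}
    - {"delta_pos":[0,0,0],"turn":0,"claw":0}
    - {"delta_pos":[-15,0,0],"turn":0,"claw":0}
    - {"delta_pos":[-12,0,0],"turn":0,"claw":0}
    - {"delta_pos":[-8,0,0],"turn":0,"claw":0}
    - {"delta_pos":[-4,0,0],"turn":0,"claw":0}
    - {"delta_pos":[-4,0,0],"turn":0,"claw":0}

```text
time_s: 4.25
tcp_pos: [0.4627, 0.0318, 0.2345]
ee_rot: [[-1.0, 0.02, -0.0], [0.02, 1.0, 0.0], [0.0, 0.0, -1.0]]
wrist_force: [-0.2, -0.1, -0.3]
gripper_width: 0.001
gripper_force: 0.0
```

>>> drive_tool:
  moves:
    - {"delta_pos":[-7,0,1],"turn":0,"claw":0}
    - {"delta_pos":[-7,0,1],"turn":0,"claw":0}
    - {"delta_pos":[-8,0,1],"turn":0,"claw":0}
    - {"delta_pos":[0,0,0],"turn":0,"claw":0}

```text
time_s: 4.75
tcp_pos: [0.4849, 0.0313, 0.2311]
ee_rot: [[-1.0, 0.021, -0.001], [0.021, 1.0, -0.0], [0.001, -0.0, -1.0]]
wrist_force: [0.0, -0.7, -0.9]
gripper_width: 0.006
gripper_force: 0.0
```

```bash
cat >> h.py <<'E'
def lidang(c):
    W=c['W'];h=c['hsv']
    m=(h[...,0]>22)&(h[...,0]<45)&(h[...,1]>90)&(h[...,2]<110)&(c['range_z']>0)&(W[...,2]>.08)&(abs(W[...,0]-.55)<.13)&(abs(W[...,1]-.034)<.13)
    p=W[m]; return len(p),p.max(0).round(3),np.percentile(p,[2,98],axis=0).round(3).tolist()
E
python3 - <<'E'
from h import *
c=cap('scene','s1.png');print(lidang(c))
E
```

```text
(1068, array([0.501, 0.16 , 0.367]), [[0.462, -0.087, 0.111], [0.498, 0.159, 0.25]])
```

View pics/s1.png

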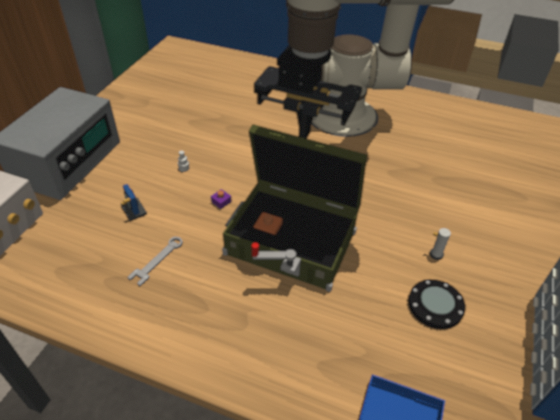

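The scene view shows the gripper behind the upright lid with its fingertip at about (305,130), and the lid hasn't moved. I'll check the reported TCP against this picture.

```bash
python3 - <<'E'
from h import *
s=monitor.sense();print(s['tcp_pos'],s['joints'],s['wrist_force'])
for n in('scene','top'):
    k=cap(n,'t1.png' if n=='top' else None);E=k['E']
    q=E[:3,:3].T@(np.array(s['tcp_pos'])-E[:3,3]); print(n,q[:2]/q[2]*k['f']+[k['cx'],k['cy']],q[2])
    W=k['W']
    if n=='scene':
        for u,v in((305,118),(305,125),(305,131),(305,136),(305,140),(305,145),(305,152),(275,139),(275,142),(275,150)): print(u,v,W[v,u].round(3),k['color'][v,u])
E
```

```text
[0.48458915 0.03129889 0.23118319] [ 2.29049401e+01  6.56423919e+00 -1.42727676e+01 -4.91326533e-03
 -6.92006258e+01 -1.14076503e+02] [-0.29214794  0.54653159  0.79977711]
scene [303.73387032 147.85591966] 1.0164664006128443
305 118 [0.494 0.033 0.311] [23 25 24]
305 125 [0.496 0.034 0.296] [22 23 21]
305 131 [0.494 0.034 0.281] [19 19 21]
305 136 [0.496 0.036 0.27 ] [24 22 20]
305 140 [0.481 0.032 0.249] [44 46 26]
305 145 [0.495 0.037 0.247] [45 46 28]
305 152 [0.482 0.034 0.219] [20 18 18]
275 139 [ 0.491 -0.03   0.241] [33 34 19]
275 142 [ 0.481 -0.033  0.225] [17 18 20]
275 150 [ 0.476 -0.035  0.199] [18 16 18]
top [267.88013734 231.29228546] 0.9013891646914726
```

View pics/t1.png

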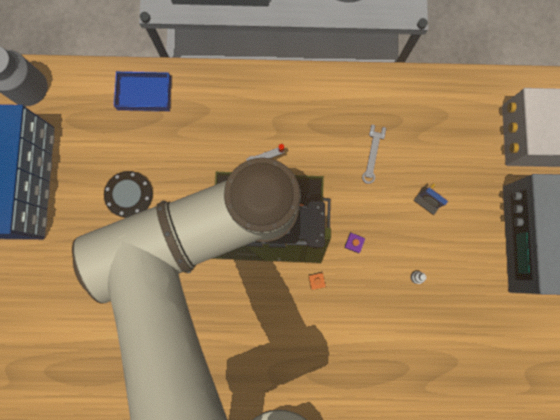

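The top view has the arm covering the case, with the latch peg still at (281,147), so it doesn't settle the lid contact. I'll print the lid edge profile instead.

```bash
python3 - <<'E'
from h import *
k=cap('scene');d=np.load('scene0.npz')
for u in(275,305,330):
    for v in range(126,160,2): print(u,v,'before',d['W'][v,u].round(3),d['color'][v,u],'now',k['W'][v,u].round(3),k['color'][v,u])
c=k['color'][90:180,240:370,::-1];c0=d['color'][90:180,240:370,::-1]
cv2.imwrite('pics/c1.png',cv2.convertScaleAbs(cv2.resize(np.hstack([c0,c]),None,fx=3,fy=4),alpha=2))
E
```

```text
275 126 before [ 0.133 -0.168 -0.   ] [191 147  96] now [ 0.133 -0.168 -0.   ] [195 150  98]
275 128 before [ 0.145 -0.163  0.002] [184 142  92] now [ 0.144 -0.163  0.001] [189 146  95]
275 130 before [ 0.473 -0.037  0.249] [124 104  66] now [ 0.474 -0.037  0.25 ] [118  94  60]
275 132 before [ 0.478 -0.035  0.248] [78 80 44] now [ 0.48  -0.034  0.249] [55 57 33]
275 134 before [ 0.485 -0.032  0.248] [80 83 47] now [ 0.482 -0.033  0.246] [73 75 41]
275 136 before [ 0.491 -0.03   0.248] [79 82 45] now [ 0.488 -0.031  0.246] [50 52 29]
275 138 before [ 0.493 -0.029  0.245] [64 65 37] now [ 0.495 -0.028  0.246] [43 44 27]
275 140 before [ 0.485 -0.032  0.233] [25 27 19] now [ 0.485 -0.032  0.233] [26 26 21]
275 142 before [ 0.484 -0.032  0.227] [23 23 22] now [ 0.483 -0.033  0.227] [21 20 17]
275 144 before [ 0.482 -0.033  0.22 ] [12 14 13] now [ 0.482 -0.033  0.22 ] [21 22 19]
275 146 before [ 0.482 -0.033  0.215] [19 18 17] now [ 0.48  -0.034  0.214] [16 18 17]
275 148 before [ 0.48  -0.034  0.208] [18 18 19] now [ 0.48  -0.033  0.208] [18 19 19]
275 150 before [ 0.478 -0.034  0.201] 
[... 2570 characters left out ...]
01] [91 71 47] now [0.145 0.005 0.   ] [169 130  85]
330 144 before [0.154 0.008 0.   ] [85 74 48] now [0.156 0.009 0.002] [94 76 50]
330 146 before [0.484 0.086 0.252] [80 81 45] now [0.481 0.085 0.249] [47 48 27]
330 148 before [0.486 0.086 0.248] [82 83 47] now [0.485 0.086 0.248] [43 46 24]
330 150 before [0.49  0.088 0.247] [81 83 46] now [0.489 0.088 0.246] [47 48 31]
330 152 before [0.494 0.089 0.245] [75 78 43] now [0.493 0.089 0.244] [46 47 30]
330 154 before [0.498 0.09  0.243] [43 45 26] now [0.495 0.09  0.241] [35 35 24]
330 156 before [0.488 0.089 0.23 ] [21 18 18] now [0.487 0.088 0.229] [19 17 17]
330 158 before [0.484 0.088 0.222] [15 15 15] now [0.487 0.089 0.224] [21 18 17]
```

View pics/c1.png

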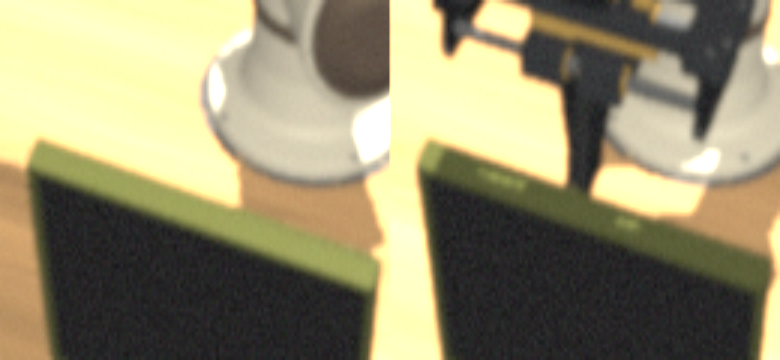

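The crop shows the finger ending above and in front of the lid's back edge, so it passed over the lid. Depth puts the fingertip at z≈0.266 while the TCP reads 0.231, so the real tip is about 34 mm above the reported TCP. I'll back off, go 31 mm lower and approach again.

>>> drive_tool:
  moves:
    - {"delta_pos":[25,0,0],"turn":0,"claw":0}
    - {"delta_pos":[25,0,0],"turn":0,"claw":0}
    - {"delta_pos":[15,0,0],"turn":0,"claw":0}
    - {"delta_pos":[0,0,0],"turn":0,"claw":0}
    - {"delta_pos":[0,0,15],"turn":0,"claw":0}
    - {"delta_pos":[0,0,15],"turn":0,"claw":0}
    - {"delta_pos":[0,0,0],"turn":0,"claw":0}
    - {"delta_pos":[-15,0,0],"turn":0,"claw":0}
    - {"delta_pos":[-15,0,0],"turn":0,"claw":0}
    - {"delta_pos":[-10,0,0],"turn":0,"claw":0}
    - {"delta_pos":[-5,0,0],"turn":0,"claw":0}
    - {"delta_pos":[-4,0,0],"turn":0,"claw":0}

```text
time_s: 6.45
tcp_pos: [0.4677, 0.0316, 0.2009]
ee_rot: [[-1.0, 0.021, -0.003], [0.021, 1.0, 0.0], [0.003, 0.0, -1.0]]
wrist_force: [-3.2, 1.2, -0.2]
gripper_width: 0.002
gripper_force: 1.5
```

```bash
python3 - <<'E'
from h import *
c=cap('scene');print(lidang(c)); print([c['W'][v,305].round(3) for v in range(128,160,4)], monitor.sense()['wrist_force'])
E
```

```text
(1087, array([0.509, 0.16 , 0.251]), [[0.465, -0.087, 0.115], [0.507, 0.159, 0.249]])
[array([0.478, 0.029, 0.276]), array([0.474, 0.028, 0.263]), array([0.478, 0.03 , 0.256]), array([0.481, 0.032, 0.249]), array([0.49 , 0.035, 0.246]), array([0.499, 0.038, 0.244]), array([0.493, 0.037, 0.228]), array([0.49 , 0.037, 0.216])] [-2.51050062  1.15319251 -1.35579694]
```

Contact: about 3 N, and the lid has moved. Now I'll follow its arc.

>>> drive_tool:
  moves:
    - {"delta_pos":[-7,0,1.5],"turn":0,"claw":0}
    - {"delta_pos":[-8,0,1.5],"turn":0,"claw":0}
    - {"delta_pos":[-8,0,3],"turn":0,"claw":0}
    - {"delta_pos":[-8,0,3],"turn":0,"claw":0}
    - {"delta_pos":[-8,0,3],"turn":0,"claw":0}
    - {"delta_pos":[-7,0,3],"turn":0,"claw":0}
    - {"delta_pos":[-8,0,4],"turn":0,"claw":0}
    - {"delta_pos":[-7,0,4],"turn":0,"claw":0}
    - {"delta_pos":[-7,0,4],"turn":0,"claw":0}
    - {"delta_pos":[-7,0,5],"turn":0,"claw":0}

```text
time_s: 7.75
tcp_pos: [0.5441, 0.03, 0.1693]
ee_rot: [[-1.0, 0.02, 0.0], [0.02, 1.0, -0.0], [-0.0, -0.0, -1.0]]
wrist_force: [-2.3, -1.1, 2.4]
gripper_width: 0.004
gripper_force: 1.3
```

```bash
python3 - <<'E'
from h import *
c=cap('scene');print(lidang(c)); print(monitor.sense()['wrist_force'])
E
```

```text
(1231, array([0.586, 0.16 , 0.215]), [[0.505, -0.084, 0.127], [0.583, 0.158, 0.213]])
[ 0.48501322 -0.7289594   2.36351577]
```

>>> drive_tool:
  moves:
    - {"delta_pos":[-8,0,7],"turn":0,"claw":0}
    - {"delta_pos":[-8,0,7],"turn":0,"claw":0}
    - {"delta_pos":[-8,0,8],"turn":0,"claw":0}
    - {"delta_pos":[-7,0,9],"turn":0,"claw":0}
    - {"delta_pos":[-7,0,9],"turn":0,"claw":0}
    - {"delta_pos":[-6,0,9],"turn":0,"claw":0}
    - {"delta_pos":[-5,0,10],"turn":0,"claw":0}
    - {"delta_pos":[-5,0,10],"turn":0,"claw":0}
    - {"delta_pos":[-4,0,10],"turn":0,"claw":0}

```text
time_s: 8.93
tcp_pos: [0.6016, 0.029, 0.0897]
ee_rot: [[-1.0, 0.02, -0.0], [0.02, 1.0, 0.0], [0.0, 0.0, -1.0]]
wrist_force: [-0.6, -2.0, 2.2]
gripper_width: 0.004
gripper_force: 0.9
```

```bash
python3 - <<'E'
from h import *
c=cap('scene');print(lidang(c)); print(monitor.sense()['wrist_force'])
E
```

```text
(3852, array([0.643, 0.16 , 0.23 ]), [[0.466, -0.085, 0.093], [0.634, 0.157, 0.128]])
[1.32551881 0.15958203 0.65729623]
```

>>> drive_tool:
  moves:
    - {"delta_pos":[-3,0,8],"turn":0,"claw":0}
    - {"delta_pos":[-2,0,8],"turn":0,"claw":0}
    - {"delta_pos":[-1,0,6],"turn":0,"claw":0}
    - {"delta_pos":[-1,0,4],"turn":0,"claw":0}
    - {"delta_pos":[0,0,3],"turn":0,"claw":0}

```text
time_s: 9.6
tcp_pos: [0.6088, 0.029, 0.0613]
ee_rot: [[-1.0, 0.02, 0.001], [0.02, 1.0, 0.0], [-0.001, 0.0, -1.0]]
wrist_force: [-0.1, -0.3, 1.7]
gripper_width: 0.003
gripper_force: 0.7
```

>>> drive_tool:
  moves:
    - {"delta_pos":[0,0,2],"turn":0,"claw":0}
    - {"delta_pos":[0,0,1],"turn":0,"claw":0}

```text
time_s: 9.85
tcp_pos: [0.6091, 0.029, 0.0588]
ee_rot: [[-1.0, 0.02, 0.002], [0.02, 1.0, 0.0], [-0.002, 0.0, -1.0]]
wrist_force: [0.1, -1.2, 1.6]
gripper_width: 0.008
gripper_force: 0.8
```

>>> drive_tool:
  moves:
    - {"delta_pos":[0,0,1],"turn":0,"claw":0}
    - {"delta_pos":[0,0,1],"turn":0,"claw":0}

```text
time_s: 10.1
tcp_pos: [0.6093, 0.029, 0.0583]
ee_rot: [[-1.0, 0.019, 0.002], [0.019, 1.0, -0.0], [-0.002, -0.0, -1.0]]
wrist_force: [-3.0, 1.9, 11.2]
gripper_width: 0.008
gripper_force: 5.7
```

The force rose to 11 N with no further motion, so the lid is at its stop. I'll press slightly more, lift off and check.

>>> drive_tool:
  moves:
    - {"delta_pos":[0,0,0.5],"turn":0,"claw":0}
    - {"delta_pos":[0,0,0],"turn":0,"claw":0}

```text
time_s: 10.35
tcp_pos: [0.6093, 0.029, 0.0583]
ee_rot: [[-1.0, 0.019, 0.002], [0.019, 1.0, -0.0], [-0.002, 0.0, -1.0]]
wrist_force: [-2.0, 0.8, 9.7]
gripper_width: 0.004
gripper_force: 5.0
```

>>> drive_tool:
  moves:
    - {"delta_pos":[0,0,-20],"turn":0,"claw":0}
    - {"delta_pos":[0,0,-40],"turn":0,"claw":0}
    - {"delta_pos":[0,0,-40],"turn":0,"claw":0}
    - {"delta_pos":[0,0,0],"turn":0,"claw":0}

```text
time_s: 10.85
tcp_pos: [0.6104, 0.0292, 0.1596]
ee_rot: [[-1.0, 0.02, 0.007], [0.02, 1.0, 0.002], [-0.007, 0.002, -1.0]]
wrist_force: [0.1, 0.4, 0.2]
gripper_width: 0.005
gripper_force: 0.0
```

```bash
python3 - <<'E'
from h import *
c=cap('scene','s2.png');W=c['W'];h=c['hsv']
m=(h[...,0]>22)&(h[...,0]<45)&(h[...,1]>90)&(h[...,2]<130)&(W[...,2]>.06)&(W[...,2]<.12)&(W[...,0]>.47)&(W[...,0]<.62)&(abs(W[...,1]-.034)<.11)
p=W[m];A=np.c_[p[:,:2],np.ones(len(p))];s=p[:,2]>.08;co=np.linalg.lstsq(A[s],p[s,2],rcond=None)[0];print(s.sum(),co,'z at .635',co@[.635,.034,1],'z at .455',co@[.455,.034,1])
m=((h[...,0]<6)|(h[...,0]>174))&(h[...,1]>150)&(h[...,2]>60)&(W[...,2]>.09)
q=W[m];print('peg',np.median(q,0),q.min(0),q.max(0))
print([monitor.sense()[k] for k in('tcp_pos','time_s')])
E
```

```text
4437 [-0.00064281 -0.00092384  0.09226302] z at .635 0.09182342176141277 z at .455 0.09193912813722062
peg [0.68848705 0.0069523  0.12443188] [6.77686817e-01 4.43000440e-04 1.02239051e-01] [1.26205164 0.26619872 0.86019281]
[array([0.60875   , 0.02908037, 0.1571907 ]), 10.9]
```

View pics/s2.png

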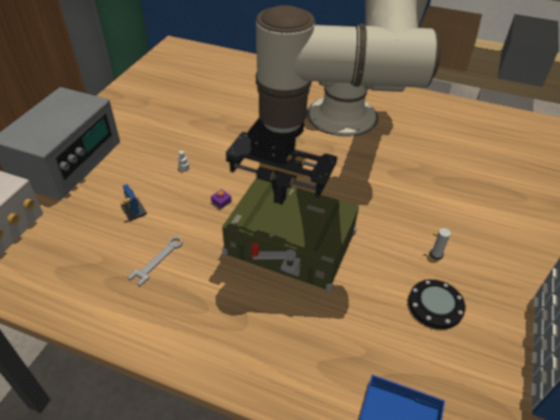

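The lid is flat: its plane lies at z≈0.092 everywhere. In the picture it is shut and the red peg is still out at (255,248). Now I'll go to the outside of the peg and down.

>>> drive_tool:
  moves:
    - {"delta_pos":[-30,-7,0],"turn":0,"claw":0}
    - {"delta_pos":[-40,-11,0],"turn":0,"claw":0}
    - {"delta_pos":[-42,-11,0],"turn":0,"claw":0}
    - {"delta_pos":[0,0,0],"turn":0,"claw":0}
    - {"delta_pos":[0,0,28],"turn":0,"claw":0}
    - {"delta_pos":[0,0,30],"turn":0,"claw":0}
    - {"delta_pos":[0,0,20],"turn":0,"claw":0}
    - {"delta_pos":[0,0,0],"turn":0,"claw":0}

```text
time_s: 11.9
tcp_pos: [0.7169, -0.0024, 0.0748]
ee_rot: [[-1.0, 0.02, -0.007], [0.02, 1.0, -0.001], [0.007, -0.001, -1.0]]
wrist_force: [0.4, 0.1, -0.2]
gripper_width: 0.011
gripper_force: 0.0
```

```bash
python3 - <<'E'
from h import *
c=cap('scene');W=c['W'];h=c['hsv']
m=((h[...,0]<6)|(h[...,0]>174))&(h[...,1]>150)&(h[...,2]>60)&(W[...,2]>.09)&(W[...,2]<.14)
q=W[m];print(m.sum(),'peg',np.median(q,0),q.min(0),q.max(0)) if m.sum() else 0
m=(c['hsv'][...,2]<45)&(abs(W[...,0]-.72)<.03)&(abs(W[...,1])<.03)&(W[...,2]>.09)&(W[...,2]<.15);q=W[m];print('finger',len(q),q.min(0),q.max(0)) if m.sum() else 0
E
```

```text
10 peg [0.68876669 0.01021915 0.12325459] [0.68494898 0.00364849 0.10465153] [0.69271359 0.01175483 0.13048006]
finger 129 [ 0.70980896 -0.01757029  0.10975319] [0.73162965 0.00803646 0.14882833]
```

>>> drive_tool:
  moves:
    - {"delta_pos":[8,0,-2],"turn":0,"claw":0}
    - {"delta_pos":[9,0,0],"turn":0,"claw":0}
    - {"delta_pos":[5,-2,0],"turn":0,"claw":0}
    - {"delta_pos":[5,-2,0],"turn":0,"claw":0}
    - {"delta_pos":[6,-1,0],"turn":0,"claw":0}
    - {"delta_pos":[6,-1,0],"turn":0,"claw":0}
    - {"delta_pos":[6,0,0],"turn":0,"claw":0}

```text
time_s: 12.82
tcp_pos: [0.6743, -0.008, 0.0799]
ee_rot: [[-1.0, 0.021, -0.0], [0.021, 1.0, -0.0], [0.0, -0.0, -1.0]]
wrist_force: [2.1, -1.3, 0.7]
gripper_width: 0.005
gripper_force: 1.1
```

```bash
cat >> h.py <<'E'
def peg():
    c=cap('scene');W=c['W'];h=c['hsv']
    m=((h[...,0]<6)|(h[...,0]>174))&(h[...,1]>150)&(h[...,2]>40)&(W[...,2]>.09)&(W[...,2]<.14)
    q=W[m]; s=monitor.sense(); print(m.sum(),'peg',np.median(q,0).round(4) if len(q) else 0,s['tcp_pos'].round(4),s['wrist_force'].round(1))
    # steel arm points, angle about the pivot
    a=(h[...,1]<60)&(h[...,2]>60)&(abs(W[...,2]-.103)<.006)&(np.hypot(W[...,0]-.654,W[...,1]-.073)<.085)
    p=W[a][:,:2]-[.654,.073]; p=p[np.hypot(*p.T)>.025]
    if len(p): print('arm',len(p),np.degrees(np.arctan2(*p.mean(0)[::-1])))
E
python3 -c "
from h import *
peg()"
```

```text
41 peg [0.6624 0.003  0.1163] [ 0.6733 -0.0078  0.0797] [ 0.1 -1.5 -0.3]
arm 158 -83.53598633588881
```

The peg is following. Next part of the arc.

>>> drive_tool:
  moves:
    - {"delta_pos":[7,0,0],"turn":0,"claw":0}
    - {"delta_pos":[7,0,0],"turn":0,"claw":0}
    - {"delta_pos":[6,1,0],"turn":0,"claw":0}
    - {"delta_pos":[6,1,0],"turn":0,"claw":0}
    - {"delta_pos":[6,2,0],"turn":0,"claw":0}
    - {"delta_pos":[6,2,0],"turn":0,"claw":0}
    - {"delta_pos":[5,3,0],"turn":0,"claw":0}
    - {"delta_pos":[5,3,0],"turn":0,"claw":0}
    - {"delta_pos":[5,4,0],"turn":0,"claw":0}

```text
time_s: 14.0
tcp_pos: [0.6216, 0.0097, 0.0799]
ee_rot: [[-1.0, 0.02, -0.0], [0.02, 1.0, -0.0], [0.0, -0.0, -1.0]]
wrist_force: [1.0, -0.9, -1.4]
gripper_width: 0.004
gripper_force: 1.0
```

```bash
python3 -c "
from h import *
peg()"
```

```text
64 peg [0.6114 0.0228 0.119 ] [0.621  0.0101 0.0799] [ 0.4 -0.4 -1. ]
arm 116 -129.1339017019407
```

>>> drive_tool:
  moves:
    - {"delta_pos":[5,3,0],"turn":0,"claw":0}
    - {"delta_pos":[6,4,0],"turn":0,"claw":0}
    - {"delta_pos":[5,4,0],"turn":0,"claw":0}
    - {"delta_pos":[4,5,0],"turn":0,"claw":0}
    - {"delta_pos":[4,6,0],"turn":0,"claw":0}
    - {"delta_pos":[3,5,0],"turn":0,"claw":0}
    - {"delta_pos":[3,6,0],"turn":0,"claw":0}
    - {"delta_pos":[3,6,0],"turn":0,"claw":0}

```text
time_s: 15.05
tcp_pos: [0.5897, 0.0496, 0.0799]
ee_rot: [[-1.0, 0.02, -0.0], [0.02, 1.0, -0.0], [0.0, -0.0, -1.0]]
wrist_force: [1.8, -1.6, 0.4]
gripper_width: 0.007
gripper_force: 0.8
```

```bash
python3 -c "
from h import *
peg()"
```

```text
62 peg [0.5923 0.0641 0.1231] [0.5893 0.0502 0.0799] [ 0.5 -0.5  0.2]
arm 102 -170.93775851963656
```

>>> drive_tool:
  moves:
    - {"delta_pos":[0,4,0],"turn":0,"claw":0}
    - {"delta_pos":[0,3,0],"turn":0,"claw":0}
    - {"delta_pos":[0,2,0],"turn":0,"claw":0}

```text
time_s: 15.48
tcp_pos: [0.5891, 0.0574, 0.0796]
ee_rot: [[-1.0, 0.02, -0.002], [0.02, 1.0, -0.002], [0.002, -0.002, -1.0]]
wrist_force: [-1.0, -7.7, 0.8]
gripper_width: 0.003
gripper_force: 3.8
```

>>> drive_tool:
  moves:
    - {"delta_pos":[0,1,0],"turn":0,"claw":0}
    - {"delta_pos":[0,1,0],"turn":0,"claw":0}

```text
time_s: 15.72
tcp_pos: [0.589, 0.0575, 0.0796]
ee_rot: [[-1.0, 0.02, -0.003], [0.02, 1.0, -0.004], [0.003, -0.004, -1.0]]
wrist_force: [-1.0, -10.7, -0.5]
gripper_width: 0.006
gripper_force: 5.7
```

The latch is at its stop: 10.7 N with no motion. Retreating in -y, then up, and checking.

>>> drive_tool:
  moves:
    - {"delta_pos":[0,0,0],"turn":0,"claw":0}
    - {"delta_pos":[0,-12,0],"turn":0,"claw":0}
    - {"delta_pos":[0,-25,0],"turn":0,"claw":0}
    - {"delta_pos":[0,0,-30],"turn":0,"claw":0}
    - {"delta_pos":[0,0,-50],"turn":0,"claw":0}
    - {"delta_pos":[0,0,-50],"turn":0,"claw":0}
    - {"delta_pos":[0,0,0],"turn":0,"claw":0}
    - {"delta_pos":[0,0,0],"turn":0,"claw":0}

```text
time_s: 16.73
tcp_pos: [0.5892, 0.0236, 0.2096]
ee_rot: [[-1.0, 0.02, 0.0], [0.02, 1.0, 0.001], [-0.0, 0.001, -1.0]]
wrist_force: [0.0, -0.5, 0.3]
gripper_width: 0.001
gripper_force: 0.0
```

```bash
python3 - <<'E'
from h import *
peg()
c=cap('scene','s3.png');W=c['W'];h=c['hsv'];d=np.load('scene0.npz')
m=(h[...,0]>22)&(h[...,0]<45)&(h[...,1]>90)&(h[...,2]<130)&(W[...,2]>.08)&(W[...,2]<.12)&(W[...,0]>.47)&(W[...,0]<.62)&(abs(W[...,1]-.034)<.11)
p=W[m];co=np.linalg.lstsq(np.c_[p[:,:2],np.ones(len(p))],p[:,2],rcond=None)[0];print('lid',co)
for n,(u,v,r) in dict(flange=(437,303,32),conn=(441,244,18),lens=(132,202,22),post=(183,160,14),wrench=(156,260,34)).items():
    a=d['color'][v-r:v+r,u-r:u+r].astype(int);b=c['color'][v-r:v+r,u-r:u+r].astype(int);print(n,abs(a-b).mean().round(1))
E
```

```text
68 peg [0.5909 0.0731 0.1223] [0.5888 0.0234 0.2088] [ 0.   0.2 -0.7]
arm 106 -177.63581090038934
lid [-0.00063541 -0.00100115  0.09226297]
flange 2.3
conn 2.6
lens 2.5
post 23.8
wrench 2.8
```

View pics/s3.png

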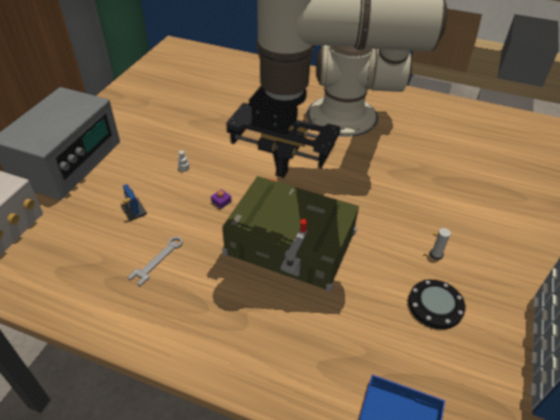

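The picture shows the lid shut, the latch arm pointing in over it with its peg at (303,226), and the gripper clear. The bystanders haven't moved; the difference at the post is only the arm's shadow.

```bash
python3 -c "
from station import ticket
print(ticket.finish_job())"
```

```text
the job is handed in; nothing more can be done
None
```

I eased the lid shut, pushed the latch round to its stop and handed the job in after about 17 s with the arm clear; no verdict came back. Two things differed from the brief: the hinge wall faced the robot rather than its left, and the fingertips ended about 34 mm short of the reported TCP.

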